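# Put out the tartlets on their display platters

### The job

Restock the display: pick the four round tartlets from the baker's sheet and put each one on the platter that already shows its own flavour, standing upright and centred on the empty white card. Keep them upright on the way and set them down gently without dropping them, and leave the two eclairs where they lie on the sheet.

Things in the scene. Friction and masses are not known exactly. Their poses are not given: they have to be found in the camera images.
- tart_raspberry_center (a point): The raspberry tartlet to put out: round, rigid, straight-sided golden pastry shell 54 mm wide, 25 mm high; red raspberries heaped on top, 36 mm high over all, topping narrower. Point: on its axis, 18 mm above its underside; z up, yaw means nothing. Starts on a baker's sheet (300 x 400 mm, floor 3 mm above the counter, edge 10 mm high), pastries about 110 mm apart.
- tart_lemon_center (a point): The lemon tartlet to put out: round, rigid, straight-sided golden pastry shell 54 mm wide, 25 mm high; smooth bright yellow lemon top with one white meringue dot, 36 mm high over all, topping narrower. Point: on its axis, 18 mm above its underside; z up, yaw means nothing. Starts on a baker's sheet (300 x 400 mm, floor 3 mm above the counter, edge 10 mm high), pastries about 110 mm apart.
- tart_pistachio_center (a point): The pistachio tartlet to put out: round, rigid, straight-sided golden pastry shell 54 mm wide, 25 mm high; green top with darker green nuts, 36 mm high over all, topping narrower. Point: on its axis, 18 mm above its underside; z up, yaw means nothing. Starts on a baker's sheet (300 x 400 mm, floor 3 mm above the counter, edge 10 mm high), pastries about 110 mm apart.
- tart_chocolate_center (a point): The chocolate tartlet to put out: round, rigid, straight-sided golden pastry shell 54 mm wide, 25 mm high; dark brown glossy top with a chocolate roll lying on it, 36 mm high over all, topping narrower. Point: on its axis, 18 mm above its underside; z up, yaw means nothing. Starts on a baker's sheet (300 x 400 mm, floor 3 mm above the counter, edge 10 mm high), pastries about 110 mm apart.
- card_raspberry (a point): Target: centre of the top of the empty white scalloped card (80 mm wide), 24 mm above the counter, on the raspberry platter: fixed flat rimless steel slab, 200 mm along the point's x, 88 along y, 10 thick. 100 mm from this point along +x (away from the robot) stands a fixed display tartlet of the same flavour and size. Four platters side by side, 104 mm apart, on a marble slab 12 mm thick.
- card_lemon (a point): Target: centre of the top of the empty white scalloped card (80 mm wide), 24 mm above the counter, on the lemon platter: fixed flat rimless steel slab, 200 mm along the point's x, 88 along y, 10 thick. 100 mm from this point along +x (away from the robot) stands a fixed display tartlet of the same flavour and size. Four platters side by side, 104 mm apart, on a marble slab 12 mm thick.
- card_pistachio (a point): Target: centre of the top of the empty white scalloped card (80 mm wide), 24 mm above the counter, on the pistachio platter: fixed flat rimless steel slab, 200 mm along the point's x, 88 along y, 10 thick. 100 mm from this point along +x (away from the robot) stands a fixed display tartlet of the same flavour and size. Four platters side by side, 104 mm apart, on a marble slab 12 mm thick.
- card_chocolate (a point): Target: centre of the top of the empty white scalloped card (80 mm wide), 24 mm above the counter, on the chocolate platter: fixed flat rimless steel slab, 200 mm along the point's x, 88 along y, 10 thick. 100 mm from this point along +x (away from the robot) stands a fixed display tartlet of the same flavour and size. Four platters side by side, 104 mm apart, on a marble slab 12 mm thick.
- eclair_pink_center (a point): Eclair with pink glaze, among the tartlets on the baker's sheet, to be left alone: long rounded golden pastry, 100 x 34 x 28 mm, loose. Point: its centre, 14 mm above its underside; x along its length (roughly along the sheet's 300 mm side, away from the robot), z up.
- eclair_green_center (a point): Eclair with green glaze, among the tartlets on the baker's sheet, to be left alone: long rounded golden pastry, 100 x 34 x 28 mm, loose. Point: its centre, 14 mm above its underside; x along its length (roughly along the sheet's 300 mm side, away from the robot), z up.
There are look-alikes about, which are no part of the job. Leave any blue or turquoise look-alike of the part that bears tart_chocolate_center alone.

How it is judged:
By the outcome, as a careful person would: the job done as asked, in the order asked, and still so for the second after the job is handed in, with the robot touching nothing.
It also fails if it takes over 112 s, if anything falls off the work surface, if the arm or the gripper's body presses on something with over 40 N, if the wrist force passes 120 N, or if a joint passes its speed limit or range.

### The arm

A 6-joint arm with a two-finger parallel gripper is mounted at the origin on the work surface. World frame = base frame: x ahead of the robot, y to its left, z up, the work surface at z = 0. Lengths are in m, angles in rad, forces in N, time in s.
With the tool pointing down it reaches from about 0.35 to 0.975 m from the base axis. Payload 4.9 kg.
Tool frame: the origin (TCP) lies at the very end of the fingers, on their centre line; the grasp point (between the pads) lies 19 mm behind it; z points along the fingers, y is the line along which they close (so a half turn about z gives the same grasp; the last joint's range is limited). The gripper opens to 85 mm and grips with 20 to 120 N. Pads are 22 mm wide; open, the fingers measure 114 mm over their backs; the gripper's body (76 mm by 85 mm) begins 54 mm behind the grasp point. The pads swing forward as they close: fully open they stand 13 mm farther back than shut.
Start: joints at [-1.335, 0.053, 1.613, -0, 1.476, -0.119], TCP at [0.217, -0.586, 0.231] pointing down, gripper open.
Joint ranges: [-3.01, 3.01], [-1.01, 2.22], [0.06, 2.58], [-1.02, 4.17], [0.09, 2.62], [-3.14, 3.14]. Speed limits (rad/s): [2.57, 2.57, 3.14, 3.14, 3.14, 3.14].

### API

Orientations are given as a rotation vector (axis times angle).
In Python, from station import ctrl, imaging gives the robot as it stands.
- The arm moves only by the tool play_rows, never from a script. Its argument "series" is a list of rows, each a list of 3 entries, a list of its own where there are three numbers: the opening, from 0 (shut) to 1 (fully open), then the shift along the tool's x, y, z each as a share of 0.05 m, from -1 to 1, then the turn, a rotation vector about the tool's x, y, z each as a share of 8 degrees, from -1 to 1. In form: [[grip, [dx, dy, dz], [ax, ay, az]], ...]. A call has 1 to 8 rows; each row shifts and turns the commanded pose from where the row before left it, along the tool's axes as they then stand; what a row does not reach is not made up. A row lasts 1/8 s, in which the tool goes at most 62.5 mm and 10.7 degrees, less where a joint would pass 70% of its speed; a pose out of reach is approached as far as the arm can. A call with a number of a shift or a turn outside -1 to 1 is refused whole. A call with a gripper value outside its range is refused whole. The fingers move at their own pace and stop on an object; "force" is the grip in N (left out, the last holds). Time passes only in rows, so rows that do not move let the fingers close. It gives the time, the measured TCP pose, the force, the opening and the grip force at its end, in the units of the state.
- ctrl.get_obs(): the state, without advancing time (a new reading comes with each control period).
- imaging.get_image(name): name is "scene" or "top" or "wrist"; returns a dict with "color" (400x640x3 uint8, blue, green, red), "fx", "fy", "cx", "cy" (pixels), "extrinsics" (4x4, takes a point from world to camera coordinates); the wrist camera has in their place "hand_eye" (4x4, takes a point from camera to tool coordinates, whose origin is the TCP and whose axes are the flange's). Camera axes: x right, y down, z forward; pixel columns grow to the right and rows downward; lengths in m; the calibration is good to about 2 mm. A picture is of the moment at which its call begins: read the wrist's pose just before it. There is no depth.
- ctrl.finish_job(): hands the job in; it is judged then, once.
The state is a dict: "t": time; "q": joint angles; "dq": joint speeds; "effort": joint torques, N m; "tool_pos": TCP position; "tool_rot": TCP orientation; "contact_force": force on the tool from outside, world axes, zero at the start; "wrist_torque": the same for the moment, N m; "opening": finger opening in m; "grip_force": force on a finger pad.
Only numpy, scipy, OpenCV 4.12 (cv2) and the standard library are available. Lean on these libraries where they do the work, as an engineer would, in place of code of your own. Each camera call takes 0.05 s, during which the arm holds its last target. There are 200 camera calls.

## Working session

There is one attempt and no reset: what is moved stays moved. The work goes in short steps, Python scripts to look and compute and a tool call to move; the robot and the scene stay as the last step left them, time stands still between calls to the robot, and variables do not carry over. Pictures are saved under pics/ and viewed, at most 14 in all, crops included, and the job is handed in when it is done.

Besides the shell and the picture viewer there is one more tool, called after "Call:" by a JSON object that holds its "api" and its "payload", one argument or row to a line. play_rows: Moves the arm, as the interface text tells. Shift numbers are shares of 0.05 m and turn numbers shares of 8 degrees, none past 1 either way. Its arguments: {"type":"object","properties":{"series":{"type":"array"},"force":{"type":"number"}},"required":["series"]}

```bash
ls; mkdir -p pics
cat > h.py <<'E'
import numpy as np, cv2
from station import ctrl, imaging
from scipy.spatial.transform import Rotation as R
def pix2w(im,u,v,z,obs=None):
    d=np.array([(u-im["cx"])/im["fx"],(v-im["cy"])/im["fy"],1.])
    if "extrinsics" in im:
        T=np.linalg.inv(np.array(im["extrinsics"]))
    else:
        B=np.eye(4);B[:3,:3]=R.from_rotvec(obs["tool_rot"]).as_matrix();B[:3,3]=obs["tool_pos"]
        T=B@np.array(im["hand_eye"])
    r=T[:3,:3]@d;o=T[:3,3]
    return o+r*(z-o[2])/r[2]
E
python3 - <<'E'
from h import *
o=ctrl.get_obs();print({k:np.round(v,3).tolist() for k,v in o.items()})
print(R.from_rotvec(o["tool_rot"]).as_matrix().round(3))
for n in("top","scene"):
    im=imaging.get_image(n);cv2.imwrite(f"pics/{n}0.png",im["color"])
    print(n,im["fx"],np.array(im["extrinsics"]).round(3).tolist())
    np.savez(f"{n}0.npz",**im)
E
```

```text
pics
{'t': 0.0, 'q': [-1.335, 0.053, 1.614, 0.0, 1.476, -0.119], 'dq': [-0.001, -0.001, -0.0, -0.001, 0.0, -0.0], 'effort': [0.0, -39.368, -37.018, -0.0, 0.007, -0.0], 'tool_pos': [0.217, -0.585, 0.23], 'tool_rot': [-3.09, -0.554, 0.0], 'contact_force': [-0.083, -0.105, 0.048], 'wrist_torque': [-0.005, -0.035, 0.046], 'grip_force': 0.0, 'opening': 0.085}
[[ 0.938  0.347 -0.   ]
 [ 0.347 -0.938  0.002]
 [ 0.    -0.002 -1.   ]]
top 472.734867397385 [[0.013, -1.0, 0.014, -0.063], [-0.998, -0.014, -0.069, 0.544], [0.069, -0.013, -0.998, 1.347], [0.0, 0.0, 0.0, 1.0]]
scene 499.2921448741978 [[0.352, 0.936, -0.009, -0.133], [0.746, -0.286, -0.601, -0.403], [-0.565, 0.205, -0.799, 1.636], [0.0, 0.0, 0.0, 1.0]]
```

View pics/top0.png

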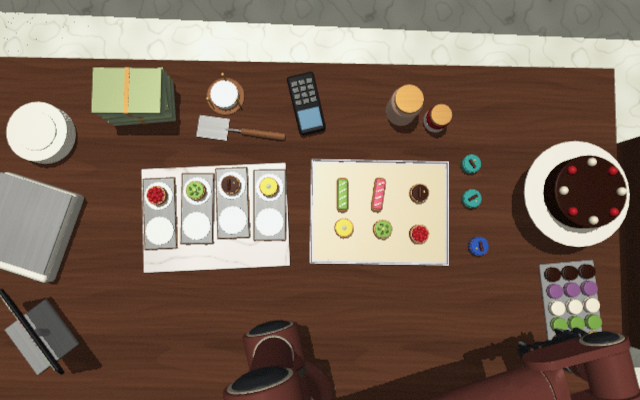

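View pics/scene0.png

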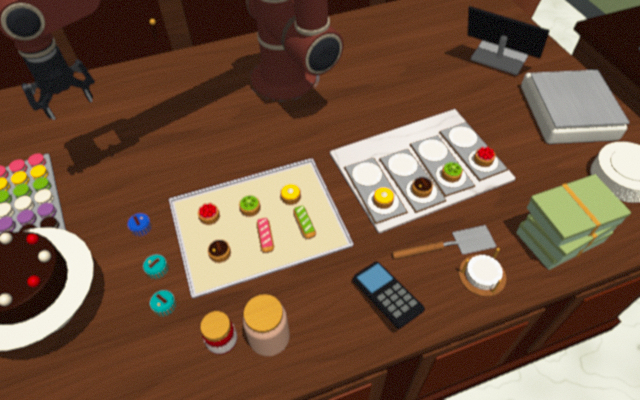

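The top view shows the sheet at about u 310–450, v 158–265: lemon (344,228), pistachio (383,229), raspberry (419,234), chocolate (419,194), and eclairs (343,194) and (379,194). The platters, left to right, are raspberry, pistachio, chocolate and lemon, with cards at (160,230), (196,225), (232,220) and (269,222). The chocolate candidates are (419,194), brown and on the sheet, and the turquoise or blue look-alikes at (472,164), (472,199) and (479,246). The one on the sheet fits the description. I'll confirm with crops.

Run:
```python
import cv2
i=cv2.imread("pics/top0.png")
cv2.imwrite("pics/c1.png",cv2.resize(i[155:270,305:455],None,fx=5,fy=5,interpolation=cv2.INTER_CUBIC))
cv2.imwrite("pics/c2.png",cv2.resize(i[160:275,138:293],None,fx=5,fy=5,interpolation=cv2.INTER_CUBIC))
```

```text
(no output)
```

View pics/c1.png

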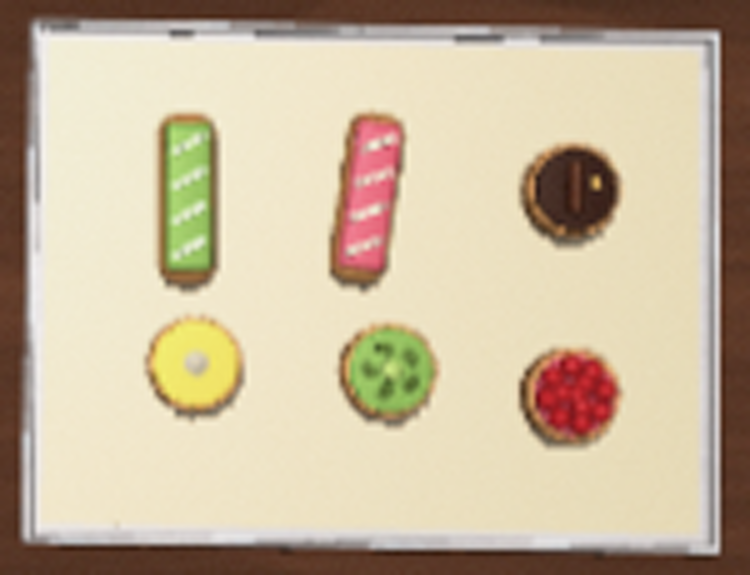

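View pics/c2.png

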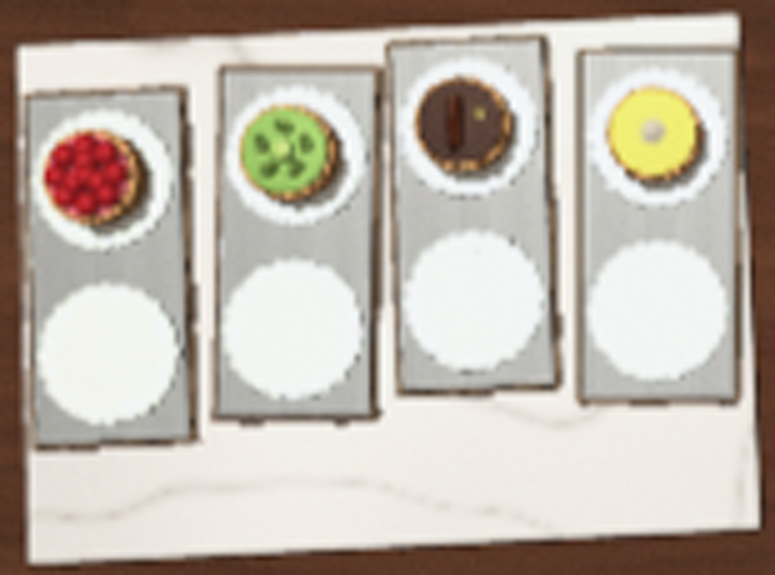

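Crop 1, the sheet, confirms the chocolate tartlet is the brown one with a roll at (572,191). Lemon is at (195,365), pistachio at (389,371) and raspberry at (571,395). Crop 2 shows the empty cards: raspberry (107,353), pistachio (292,329), chocolate (474,300) and lemon (657,310).

Run:
```python
from h import *
im=dict(np.load("top0.npz"))
for n,c,off,z in [("rasp",(571,395),(305,155),.03),("lem",(195,365),(305,155),.03),("pis",(389,371),(305,155),.03),("choc",(572,191),(305,155),.03),
 ("C_rasp",(107,353),(138,160),.024),("C_lem",(657,310),(138,160),.024),("C_pis",(292,329),(138,160),.024),("C_choc",(474,300),(138,160),.024)]:
    print(n,pix2w(im,(c[0]+.5)/5-.5+off[0],(c[1]+.5)/5-.5+off[1],z).round(4))
print(ctrl.get_obs()["tool_pos"],ctrl.get_obs()["t"])
```

```text
rasp [ 0.4659 -0.3478  0.03  ]
lem [ 0.4803 -0.1322  0.03  ]
pis [ 0.4783 -0.2433  0.03  ]
choc [ 0.5833 -0.3486  0.03  ]
C_rasp [0.4661 0.3948 0.024 ]
C_lem [0.4948 0.0817 0.024 ]
C_pis [0.4811 0.29   0.024 ]
C_choc [0.4991 0.1865 0.024 ]
[ 0.21698201 -0.5855258   0.23016909] 0.1
```

Call:
{"api": "play_rows", "payload": {
  "series": [
    [1, [0, 0, 0], [0, 0, 0.85]],
    [1, [0, 0, 0], [0, 0, 0.85]],
    [1, [0, 0, 0], [0, 0, 0.84]],
    [1, [0.8, -0.6, 0], [0, 0, 0]],
    [1, [0.8, -0.6, 0], [0, 0, 0]],
    [1, [0.8, -0.6, 0], [0, 0, 0]],
    [1, [0.8, -0.6, 0], [0, 0, 0]],
    [1, [0.8, -0.6, 0], [0, 0, 0]]
  ],
  "force": 25
}}

```text
t: 1.1
tool_pos: [0.4181, -0.4347, 0.2307]
tool_rot: [-3.141, -0.0, 0.001]
contact_force: [0.3, -0.7, 0.7]
opening: 0.0856
grip_force: 0.0
```

Call:
{"api": "play_rows", "payload": {
  "series": [
    [1, [0.5, -0.8, 0.5], [0, 0, 0]],
    [1, [0.46, -0.94, 0], [0, 0, 0]],
    [1, [0, 0, 0], [0, 0, 0]],
    [1, [0, 0, 0], [0, 0, 0]]
  ]
}}

```text
t: 1.6
tool_pos: [0.4649, -0.3493, 0.2062]
tool_rot: [3.141, 0.001, -0.001]
contact_force: [-0.7, 0.2, -0.0]
opening: 0.0853
grip_force: 0.0
```

```bash
cat >> h.py <<'E'
def look(n):
    o=ctrl.get_obs(); im=imaging.get_image("wrist"); cv2.imwrite(f"pics/{n}.png",im["color"])
    print(n,"t",o["t"],"p",o["tool_pos"].round(4),"xaxis",R.from_rotvec(o["tool_rot"]).as_matrix().round(4).tolist())
    return o,im
def circ(o,im,z,w,rad,lo,hi):
    "project world point w=(x,y,z) back to pixel"
    B=np.eye(4);B[:3,:3]=R.from_rotvec(o["tool_rot"]).as_matrix();B[:3,3]=o["tool_pos"]
    p=np.linalg.inv(B@np.array(im["hand_eye"]))@np.append(w,1)
    return p[0]/p[2]*im["fx"]+im["cx"],p[1]/p[2]*im["fy"]+im["cy"]
def w2pix(o,im,w): return circ(o,im,0,w,0,0,0)
E
sed -i 's/^def circ.*/def w2pix(o,im,w):/; /^def w2pix(o,im,w): return/d' h.py
python3 - <<'E'
from h import *
o,im=look("w1"); print(im["fx"],im["hand_eye"].round(3).tolist(), w2pix(o,im,[.4659,-.3478,.03]))
E
```

```text
w1 t 1.6 p [ 0.4649 -0.3493  0.2062] xaxis [[1.0, 0.0005, -0.0004], [0.0005, -1.0, -0.0004], [-0.0004, 0.0004, -1.0]]
348.4420777148646 [[-0.0, -0.947, -0.321, 0.082], [1.0, -0.001, 0.0, 0.0], [-0.001, -0.321, 0.947, -0.142], [0.0, 0.0, 0.0, 1.0]] (np.float64(317.8780786144358), np.float64(164.85854169263195))
```

View pics/w1.png

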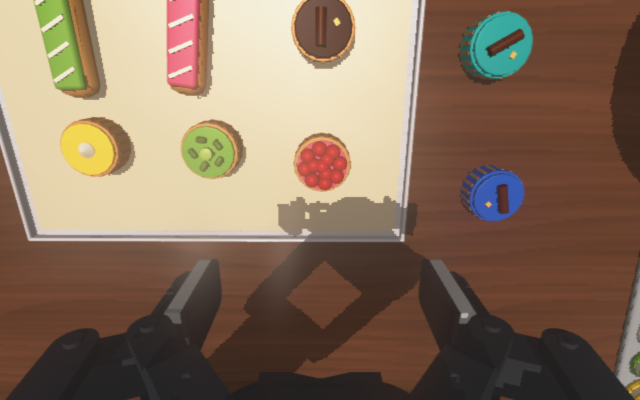

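The wrist view shows raspberry at (322,163), chocolate (323,27), pistachio (210,151) and lemon (90,148). The turquoise and blue look-alikes are outside the sheet, at (498,45) and (496,194).

Run:
```python
from h import *
im=imaging.get_image("wrist");o=ctrl.get_obs()
for n,u,v in[("rasp",322,163),("choc",323,27),("pis",210,151),("lem",90,148)]: print(n,pix2w(im,u,v,.028,o).round(4))
print(o["tool_pos"])
```

```text
rasp [ 0.4669 -0.3525  0.028 ]
choc [ 0.5838 -0.3533  0.028 ]
pis [ 0.4786 -0.248   0.028 ]
lem [ 0.4816 -0.1367  0.028 ]
[ 0.46461594 -0.35007703  0.20644113]
```

Call:
{"api": "play_rows", "payload": {
  "series": [
    [1, [0.04, 0, 1], [0, 0, 0]],
    [1, [0, 0, 1], [0, 0, 0]],
    [1, [0, 0, 0.8], [0, 0, 0]],
    [1, [0, 0, 0.6], [0, 0, 0]],
    [1, [0, 0, 0.4], [0, 0, 0]],
    [1, [0, 0, 0.2], [0, 0, 0]],
    [0.75, [0, 0, 0], [0, 0, 0]],
    [0.7, [0, 0, 0], [0, 0, 0]]
  ]
}}

```text
t: 2.7
tool_pos: [0.4679, -0.3499, 0.0078]
tool_rot: [3.14, 0.0, 0.003]
contact_force: [0.4, 0.2, -0.7]
opening: 0.0597
grip_force: 0.0
```

Call:
{"api": "play_rows", "payload": {
  "series": [
    [0.6, [0, 0, 0], [0, 0, 0]],
    [0.55, [0, 0, 0], [0, 0, 0]],
    [0.55, [0, 0, 0], [0, 0, 0]],
    [0.5, [0, 0, 0], [0, 0, 0]],
    [0.5, [0, 0, 0], [0, 0, 0]],
    [0.5, [0, 0, 0], [0, 0, 0]]
  ]
}}

```text
t: 3.45
tool_pos: [0.4682, -0.35, 0.0081]
tool_rot: [3.139, 0.0, 0.003]
contact_force: [-1.4, 0.1, 5.6]
opening: 0.0533
grip_force: 26.9
```

Run:
```python
from h import *
o,im=look("w2"); s=imaging.get_image("scene")
w=im["color"]; c=s["color"][160:280,160:340]
a=cv2.resize(w,(480,300)); b=cv2.resize(c,(450,300))
cv2.imwrite("pics/w2b.png",np.vstack([w[150:400],cv2.resize(c,(640,427))[:340]]))
```

```text
w2 t 3.45 p [ 0.4682 -0.35    0.0081] xaxis [[1.0, 0.0003, 0.0022], [0.0003, -1.0, -0.0023], [0.0022, 0.0023, -1.0]]
```

View pics/w2b.png

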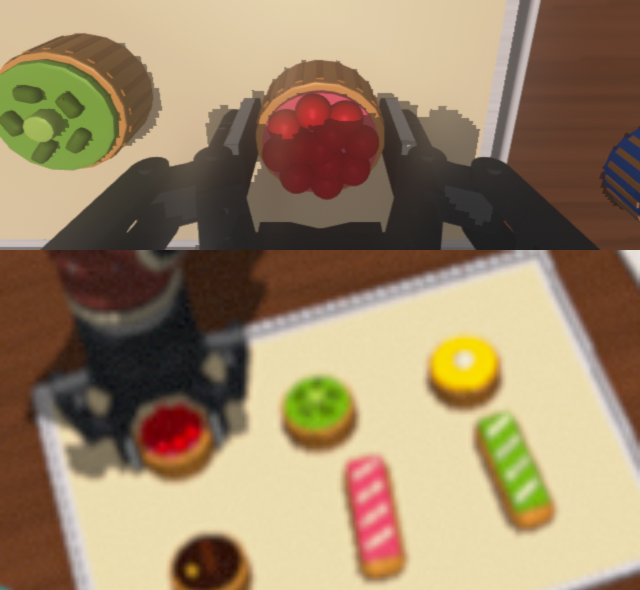

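The raspberry tartlet is gripped, seen in both views at about (319,300) in the full wrist frame. I'll check the wrist camera bias with it.

Run:
```python
from h import *
im=imaging.get_image("wrist");o=ctrl.get_obs();print(o["tool_pos"])
print("far rim pred",w2pix(o,im,[.4682+.027,-.35,.028]),"c",w2pix(o,im,[.4682,-.35,.028]),w2pix(o,im,[.4682,-.377,.028]),w2pix(o,im,[.4682,-.323,.028]))
print("far rim meas",pix2w(im,320,231,.028,o),"mid",pix2w(im,319.5,285,.028,o))
```

```text
[ 0.46816152 -0.35004662  0.00810607]
far rim pred (np.float64(319.4250330349992), np.float64(226.02063937457834)) c (np.float64(319.45651400258663), np.float64(286.80822243278556)) (np.float64(385.7633813186863), np.float64(286.6896472992039)) (np.float64(253.08253831303387), np.float64(286.9269175748168))
far rim meas [ 0.49311171 -0.35021993  0.028     ] mid [ 0.46905332 -0.35001804  0.028     ]
```

Call:
{"api": "play_rows", "payload": {
  "series": [
    [0.5, [0, 0, -0.2], [0, 0, 0]],
    [0.5, [0, 0, -0.4], [0, 0, 0]],
    [0.5, [0, 0, -0.7], [0, 0, 0]],
    [0.5, [0, -0.2, -0.8], [0, 0, 0]],
    [0.5, [0, -0.4, 0], [0, 0, 0]],
    [0.5, [0, -0.6, 0], [0, 0, 0]],
    [0.5, [0, -0.8, 0], [0, 0, 0]],
    [0.5, [0, -1, 0], [0, 0, 0]]
  ]
}}

```text
t: 4.6
tool_pos: [0.4663, -0.1972, 0.1106]
tool_rot: [-3.141, 0.001, 0.001]
contact_force: [0.8, 0.1, -0.3]
opening: 0.0526
grip_force: 26.5
```

Call:
{"api": "play_rows", "payload": {
  "series": [
    [0.5, [0, -1, 0], [0, 0, 0]],
    [0.5, [0, -1, 0], [0, 0, 0]],
    [0.5, [0, -1, 0], [0, 0, 0]],
    [0.5, [0, -1, 0], [0, 0, 0]],
    [0.5, [0, -1, 0], [0, 0, 0]],
    [0.5, [-0.2, -1, 0], [0, 0, 0]],
    [0.5, [-0.2, -1, 0], [0, 0, 0]],
    [0.5, [-0.2, -1, 0], [0, 0, 0]]
  ]
}}

```text
t: 5.6
tool_pos: [0.4353, 0.2027, 0.1106]
tool_rot: [3.141, 0.001, -0.002]
contact_force: [1.3, -0.1, -0.7]
opening: 0.0532
grip_force: 26.5
```

Call:
{"api": "play_rows", "payload": {
  "series": [
    [0.5, [-0.2, -1, 0], [0, 0, 0]],
    [0.5, [-0.2, -1, 0], [0, 0, 0]],
    [0.5, [-0.2, -0.8, 0], [0, 0, 0]],
    [0.5, [-0.2, -0.6, 0], [0, 0, 0]],
    [0.5, [-0.2, -0.4, 0], [0, 0, 0]],
    [0.5, [0, -0.1, 0], [0, 0, 0]],
    [0.5, [0, 0, 0], [0, 0, 0]],
    [0.5, [0, 0, 0], [0, 0, 0]]
  ]
}}

```text
t: 6.6
tool_pos: [0.3871, 0.3952, 0.1111]
tool_rot: [3.141, -0.001, -0.0]
contact_force: [-0.3, -0.1, -0.2]
opening: 0.0531
grip_force: 26.5
```

Run:
```python
from h import *
o,im=look("w3")
print(w2pix(o,im,[.4661,.3948,.024]),[pix2w(im,u,v,.024,o).round(4).tolist() for u,v in[(320,100),(330,100),(320,110)]])
```

```text
w3 t 6.6 p [0.3871 0.3952 0.1111] xaxis [[1.0, -0.0007, -0.0002], [-0.0007, -1.0, -0.0005], [-0.0002, 0.0005, -1.0]]
(np.float64(319.8281524702372), np.float64(79.13775444168445)) [[0.4535, 0.3947, 0.024], [0.4534, 0.3883, 0.024], [0.4472, 0.3947, 0.024]]
```

View pics/w3.png

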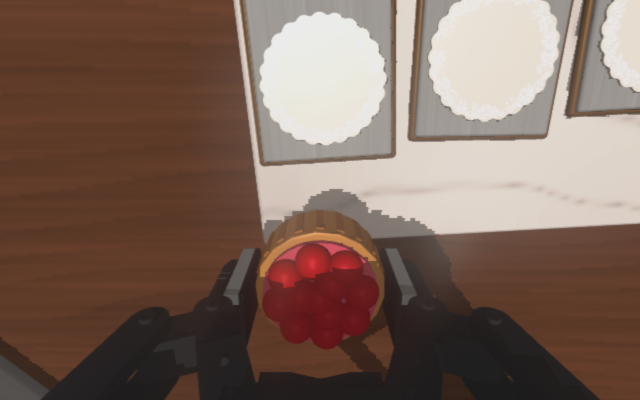

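In the picture the raspberry card is centred at (323,79), i.e. about (0.4665, 0.393), and the held tart is level.

Call:
{"api": "play_rows", "payload": {
  "series": [
    [0.5, [0.3, 0.04, 0], [0, 0, 0]],
    [0.5, [0.6, 0, 0], [0, 0, 0]],
    [0.5, [0.5, 0, 0], [0, 0, 0]],
    [0.5, [0.22, 0, 0.4], [0, 0, 0]],
    [0.5, [0, 0, 0.5], [0, 0, 0]],
    [0.5, [0, 0, 0.4], [0, 0, 0]],
    [0.5, [0, 0, 0.2], [0, 0, 0]],
    [0.5, [0, 0, 0.04], [0, 0, 0]]
  ]
}}

```text
t: 7.65
tool_pos: [0.4678, 0.3937, 0.0336]
tool_rot: [3.141, 0.0, -0.001]
contact_force: [0.2, -0.3, -1.0]
opening: 0.0529
grip_force: 26.5
```

Call:
{"api": "play_rows", "payload": {
  "series": [
    [0.5, [0, 0, 0.02], [0, 0, 0]],
    [0.5, [0, 0, 0.02], [0, 0, 0]],
    [0.5, [0, 0, 0], [0, 0, 0]],
    [0.5, [0, 0, 0], [0, 0, 0]]
  ]
}}

```text
t: 8.15
tool_pos: [0.4681, 0.3941, 0.0327]
tool_rot: [-3.141, -0.0, -0.001]
contact_force: [0.4, 0.8, 0.0]
opening: 0.0529
grip_force: 26.5
```

Call:
{"api": "play_rows", "payload": {
  "series": [
    [0.5, [0, 0.02, 0.02], [0, 0, 0]],
    [0.5, [0, 0, 0.02], [0, 0, 0]],
    [0.5, [0, 0, 0], [0, 0, 0]],
    [0.5, [0, 0, 0], [0, 0, 0]]
  ]
}}

```text
t: 8.65
tool_pos: [0.468, 0.393, 0.0303]
tool_rot: [3.142, 0.0, -0.0]
contact_force: [-0.6, -1.0, -0.7]
opening: 0.0526
grip_force: 26.5
```

Call:
{"api": "play_rows", "payload": {
  "series": [
    [0.5, [0, 0, 0.02], [0, 0, 0]],
    [0.5, [0, 0, 0], [0, 0, 0]],
    [0.5, [0, 0, 0], [0, 0, 0]]
  ]
}}

```text
t: 9.02
tool_pos: [0.4679, 0.393, 0.0293]
tool_rot: [3.142, 0.0, -0.0]
contact_force: [-0.3, -0.1, -0.5]
opening: 0.0528
grip_force: 26.6
```

Call:
{"api": "play_rows", "payload": {
  "series": [
    [0.5, [0, 0, 0.02], [0, 0, 0]],
    [0.5, [0, 0, 0], [0, 0, 0]],
    [0.5, [0, 0, 0], [0, 0, 0]]
  ]
}}

```text
t: 9.4
tool_pos: [0.468, 0.3931, 0.0292]
tool_rot: [3.141, 0.0, -0.0]
contact_force: [-2.2, -1.8, 5.5]
opening: 0.0529
grip_force: 26.9
```

Call:
{"api": "play_rows", "payload": {
  "series": [
    [0.64, [0, 0, 0], [0, 0, 0]],
    [0.7, [0, 0, 0], [0, 0, 0]],
    [0.8, [0, 0, 0], [0, 0, 0]],
    [0.85, [0, 0, 0], [0, 0, 0]],
    [0.85, [0, 0, -0.2], [0, 0, 0]],
    [0.85, [0, 0, -0.6], [0, 0, 0]],
    [0.85, [0, 0, -1], [0, 0, 0]],
    [0.85, [-0.6, 0, -0.6], [0, 0, 0]]
  ]
}}

```text
t: 10.4
tool_pos: [0.4401, 0.3937, 0.1526]
tool_rot: [-3.138, 0.002, -0.007]
contact_force: [0.1, 0.5, 0.1]
opening: 0.0722
grip_force: 0.0
```

Call:
{"api": "play_rows", "payload": {
  "series": [
    [0.85, [-1, 0, 0], [0, 0, 0]],
    [0.85, [0, 0, 0], [0, 0, 0]],
    [0.85, [0, 0, 0], [0, 0, 0]]
  ]
}}

```text
t: 10.78
tool_pos: [0.3884, 0.3931, 0.1489]
tool_rot: [-3.141, -0.001, -0.002]
contact_force: [-0.2, 0.8, 0.1]
opening: 0.0725
grip_force: 0.0
```

Run:
```python
from h import *
o,im=look("w4")
print(w2pix(o,im,[.4665,.393,.024]),w2pix(o,im,[.481,.288,.024]),w2pix(o,im,[.499,.1845,.024]))
```

```text
w4 t 10.775 p [0.3884 0.3931 0.1489] xaxis [[1.0, 0.0004, 0.0012], [0.0004, -1.0, 0.0006], [0.0012, -0.0005, -1.0]]
(np.float64(319.75565636825394), np.float64(79.79668732979563)) (np.float64(466.4104904104553), np.float64(58.53565018482769)) (np.float64(617.8348680410568), np.float64(31.018778531859567))
```

View pics/w4.png

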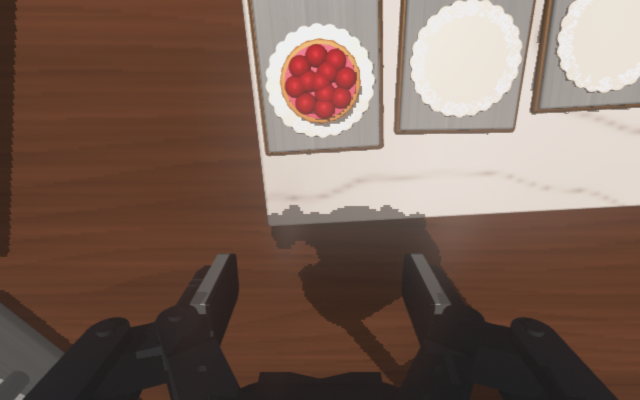

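The raspberry tart is centred on its card: tart at (320,80), card at (320,80). The pistachio card is at (466,58) as predicted. Next is the lemon.

Call:
{"api": "play_rows", "payload": {
  "series": [
    [0.9, [0.2, 1, 0], [0, 0, 0]],
    [0.9, [0.2, 1, 0], [0, 0, 0]],
    [0.9, [0.2, 1, 0], [0, 0, 0]],
    [0.9, [0.2, 1, 0], [0, 0, 0]],
    [0.9, [0.2, 1, 0], [0, 0, 0]],
    [0.9, [0.2, 1, 0], [0, 0, 0]],
    [0.9, [0.2, 1, 0], [0, 0, 0]],
    [0.9, [0.2, 1, 0], [0, 0, 0]]
  ]
}}

```text
t: 11.82
tool_pos: [0.469, -0.0096, 0.1487]
tool_rot: [3.141, -0.002, 0.001]
contact_force: [0.6, 0.1, -0.3]
opening: 0.0765
grip_force: 0.0
```

Call:
{"api": "play_rows", "payload": {
  "series": [
    [0.9, [0.26, 1, 0], [0, 0, 0]],
    [0.95, [0, 0.8, 0], [0, 0, 0]],
    [0.95, [0, 0.5, 0], [0, 0, 0]],
    [0.95, [0, 0.27, 0], [0, 0, 0]],
    [1, [0, 0, 0], [0, 0, 0]],
    [1, [0, 0, 0.6], [0, 0, 0]],
    [1, [0, 0, 0.6], [0, 0, 0]],
    [1, [0, 0, 0], [0, 0, 0]]
  ]
}}

```text
t: 12.82
tool_pos: [0.4791, -0.1337, 0.0856]
tool_rot: [-3.139, -0.002, 0.009]
contact_force: [0.2, 0.5, 0.9]
opening: 0.0856
grip_force: 0.0
```

Run:
```python
from h import *
o,im=look("w5")
print(w2pix(o,im,[.481,-.1355,.028]),w2pix(o,im,[.4785,-.2465,.028]))
```

```text
w5 t 12.825 p [ 0.4791 -0.1337  0.0856] xaxis [[1.0, 0.0013, -0.0055], [0.0013, -1.0, 0.0028], [-0.0055, -0.0028, -1.0]]
(np.float64(322.71333597834024), np.float64(210.83066685200208)) (np.float64(502.4672174996153), np.float64(214.8867881814155))
```

View pics/w5.png

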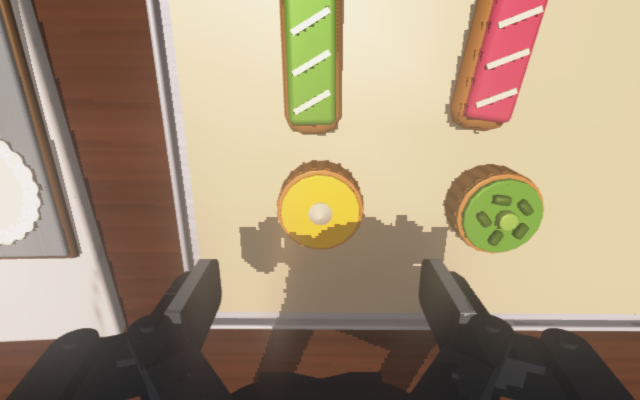

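Lemon is at (320,209) between the open fingers, and the eclair end is clear at (313,130).

Call:
{"api": "play_rows", "payload": {
  "series": [
    [1, [0.02, -0.02, 0.3], [0, 0, 0]],
    [1, [0, 0, 0.5], [0, 0, 0]],
    [1, [0, 0, 0.4], [0, 0, 0]],
    [1, [0, 0, 0.3], [0, 0, 0]],
    [1, [0, 0, 0.08], [0, 0, 0]],
    [1, [0, 0, 0], [0, 0, 0]],
    [1, [0, 0, 0], [0, 0, 0]]
  ]
}}

```text
t: 13.75
tool_pos: [0.4828, -0.1348, 0.0102]
tool_rot: [3.141, 0.0, 0.003]
contact_force: [0.8, 0.6, 1.0]
opening: 0.0852
grip_force: 0.0
```

Call:
{"api": "play_rows", "payload": {
  "series": [
    [0.75, [0, 0, 0.05], [0, 0, 0]],
    [0.68, [0, 0, 0], [0, 0, 0]],
    [0.63, [0, 0, 0], [0, 0, 0]],
    [0.58, [0, 0, 0], [0, 0, 0]],
    [0.5, [0, 0, 0], [0, 0, 0]],
    [0.5, [0, 0, 0], [0, 0, 0]],
    [0.5, [0, 0, 0], [0, 0, 0]]
  ]
}}

```text
t: 14.62
tool_pos: [0.4823, -0.1346, 0.0072]
tool_rot: [3.142, 0.0, 0.001]
contact_force: [-1.2, 1.2, 5.9]
opening: 0.053
grip_force: 26.8
```

Call:
{"api": "play_rows", "payload": {
  "series": [
    [0.5, [0, 0, -0.2], [0, 0, 0]],
    [0.5, [0, 0, -0.4], [0, 0, 0]],
    [0.5, [0, 0, -0.7], [0, 0, 0]],
    [0.5, [0, -0.3, -0.5], [0, 0, 0]],
    [0.5, [0.1, -0.6, 0], [0, 0, 0]],
    [0.5, [0.1, -0.9, 0], [0, 0, 0]],
    [0.5, [0.06, -0.9, 0], [0, 0, 0]],
    [0.5, [0, -0.8, 0], [0, 0, 0]]
  ]
}}

```text
t: 15.62
tool_pos: [0.4948, 0.0418, 0.0968]
tool_rot: [3.141, 0.001, 0.0]
contact_force: [0.3, -0.8, -1.0]
opening: 0.053
grip_force: 26.6
```

Call:
{"api": "play_rows", "payload": {
  "series": [
    [0.5, [0, -0.5, 0], [0, 0, 0]],
    [0.5, [0, -0.29, 0], [0, 0, 0]],
    [0.5, [0, 0, 0], [0, 0, 0]],
    [0.5, [0, 0, 0.3], [0, 0, 0]],
    [0.5, [0, 0, 0.4], [0, 0, 0]],
    [0.5, [0, 0, 0.3], [0, 0, 0]],
    [0.5, [0, 0, 0], [0, 0, 0]],
    [0.5, [0, 0, 0], [0, 0, 0]]
  ]
}}

```text
t: 16.62
tool_pos: [0.4954, 0.0797, 0.0471]
tool_rot: [-3.142, 0.001, -0.001]
contact_force: [0.5, -0.0, -0.7]
opening: 0.0533
grip_force: 26.6
```

Run:
```python
from h import *
o,im=look("w6"); c=o["tool_pos"]
# rim prediction of held tart: rim z = tcp-0.0072+0.028
print([np.round(w2pix(o,im,[c[0]+dx,c[1],c[2]+.0208]),1) for dx in(0,.027)])
hsv=cv2.cvtColor(im["color"],cv2.COLOR_BGR2HSV)
col=im["color"][150:330,320]; print([(150+i,col[i].tolist()) for i in range(60,110,2)])
```

```text
w6 t 16.625 p [0.4954 0.0797 0.0471] xaxis [[1.0, -0.0003, 0.0004], [-0.0003, -1.0, 0.0], [0.0004, -0.0, -1.0]]
[array([319.5, 288.3]), array([319.4, 227.2])]
[(210, [76, 102, 133]), (212, [74, 101, 133]), (214, [74, 101, 133]), (216, [74, 101, 134]), (218, [73, 100, 133]), (220, [72, 100, 133]), (222, [72, 100, 133]), (224, [71, 100, 133]), (226, [70, 100, 133]), (228, [70, 100, 133]), (230, [71, 104, 140]), (232, [98, 152, 210]), (234, [97, 157, 218]), (236, [88, 146, 209]), (238, [66, 124, 161]), (240, [63, 132, 160]), (242, [87, 217, 234]), (244, [75, 199, 234]), (246, [73, 197, 234]), (248, [73, 197, 234]), (250, [72, 197, 234]), (252, [71, 196, 234]), (254, [70, 196, 234]), (256, [70, 196, 234]), (258, [69, 195, 234])]
```

Call:
{"api": "play_rows", "payload": {
  "series": [
    [0.5, [0.02, 0, 0.15], [0, 0, 0]],
    [0.5, [0, 0, 0.15], [0, 0, 0]],
    [0.5, [0, 0, 0.04], [0, 0, 0]],
    [0.5, [0, 0, 0.02], [0, 0, 0]],
    [0.5, [0, 0, 0], [0, 0, 0]],
    [0.5, [0, 0, 0], [0, 0, 0]]
  ]
}}

```text
t: 17.42
tool_pos: [0.4962, 0.08, 0.029]
tool_rot: [-3.142, -0.0, -0.001]
contact_force: [0.0, 0.9, -1.3]
opening: 0.0527
grip_force: 26.6
```

Call:
{"api": "play_rows", "payload": {
  "series": [
    [0.5, [0, 0, 0.02], [0, 0, 0]],
    [0.5, [0, 0, 0], [0, 0, 0]],
    [0.5, [0, 0, 0], [0, 0, 0]]
  ]
}}

```text
t: 17.8
tool_pos: [0.4963, 0.08, 0.0282]
tool_rot: [-3.142, -0.0, -0.001]
contact_force: [-1.6, -0.2, 1.5]
opening: 0.0531
grip_force: 26.7
```

Call:
{"api": "play_rows", "payload": {
  "series": [
    [0.64, [0, 0, 0], [0, 0, 0]],
    [0.7, [0, 0, 0], [0, 0, 0]],
    [0.8, [0, 0, 0], [0, 0, 0]],
    [0.85, [0, 0, 0], [0, 0, 0]],
    [0.85, [0, 0, -0.2], [0, 0, 0]],
    [0.85, [0, 0, -0.6], [0, 0, 0]],
    [0.85, [0, 0, -1], [0, 0, 0]],
    [0.85, [-0.6, 0, -0.6], [0, 0, 0]]
  ]
}}

```text
t: 18.8
tool_pos: [0.4681, 0.0799, 0.1521]
tool_rot: [-3.142, 0.0, -0.009]
contact_force: [0.1, -0.1, -0.1]
opening: 0.0725
grip_force: 0.0
```

Call:
{"api": "play_rows", "payload": {
  "series": [
    [0.85, [-1, 0, 0], [0, 0, 0]],
    [0.85, [0, 0, 0], [0, 0, 0]],
    [0.85, [0, 0, 0], [0, 0, 0]]
  ]
}}

```text
t: 19.18
tool_pos: [0.4165, 0.08, 0.1485]
tool_rot: [-3.142, -0.0, -0.003]
contact_force: [0.9, 0.1, -0.1]
opening: 0.0726
grip_force: 0.0
```

Run:
```python
from h import *
o,im=look("w7")
print(w2pix(o,im,[.495,.0797,.024]),w2pix(o,im,[.499,.1845,.024]))
```

```text
w7 t 19.175 p [0.4165 0.08   0.1485] xaxis [[1.0, 0.0001, 0.0019], [0.0001, -1.0, 0.0], [0.0019, -0.0, -1.0]]
(np.float64(319.8291608424538), np.float64(79.40554782842615)) (np.float64(175.1464929388031), np.float64(73.64636347065347))
```

View pics/w7.png

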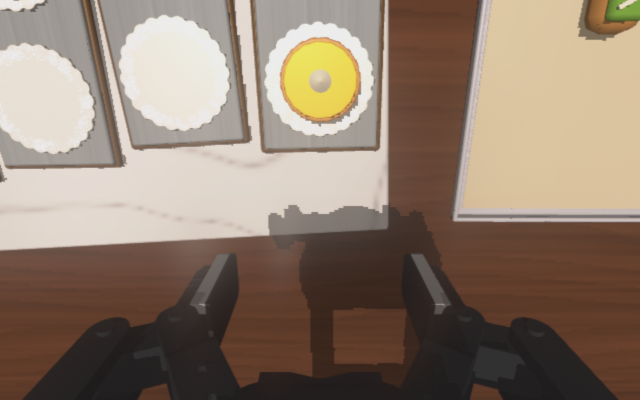

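The lemon tart is centred, at (320,80) on the card at (320,79). The chocolate card is at (175,73) as predicted. Next is the pistachio.

Call:
{"api": "play_rows", "payload": {
  "series": [
    [0.9, [0.2, 0.6, 0], [0, 0, 0]],
    [0.9, [0.2, 1, 0], [0, 0, 0]],
    [0.9, [0.2, 1, 0], [0, 0, 0]],
    [0.9, [0.2, 1, 0], [0, 0, 0]],
    [0.9, [0.2, 1, 0], [0, 0, 0]],
    [0.9, [0.25, 1, 0], [0, 0, 0]],
    [1, [0, 0.6, 0], [0, 0, 0]],
    [1, [0, 0.33, 0], [0, 0, 0]]
  ]
}}

```text
t: 20.23
tool_pos: [0.4792, -0.2486, 0.1474]
tool_rot: [-3.141, 0.002, 0.001]
contact_force: [1.0, 0.1, 0.4]
opening: 0.0853
grip_force: 0.0
```

Call:
{"api": "play_rows", "payload": {
  "series": [
    [1, [0, 0, 0], [0, 0, 0]],
    [1, [0, 0, 0.4], [0, 0, 0]],
    [1, [0, 0, 0.4], [0, 0, 0]],
    [1, [0, 0, 0.4], [0, 0, 0]],
    [1, [0, 0, 0], [0, 0, 0]],
    [1, [0, 0, 0], [0, 0, 0]]
  ]
}}

```text
t: 20.98
tool_pos: [0.4788, -0.2465, 0.0879]
tool_rot: [3.141, 0.001, 0.0]
contact_force: [-0.3, -0.1, 0.1]
opening: 0.0859
grip_force: 0.0
```

Run:
```python
from h import *
o,im=look("w8"); print(w2pix(o,im,[.4785,-.2465,.028]))
h=cv2.cvtColor(im["color"],cv2.COLOR_BGR2HSV); m=cv2.inRange(h,(33,120,60),(55,255,255))
n,l,s,c=cv2.connectedComponentsWithStats(m)
for i in range(1,n):
    if s[i,4]>800: print("green",s[i],c[i], pix2w(im,s[i,0]+s[i,2]/2,s[i,1]+s[i,3]/2,.031,o))
```

```text
w8 t 20.975 p [ 0.4788 -0.2465  0.0879] xaxis [[1.0, 0.0004, 0.0002], [0.0004, -1.0, -0.0001], [0.0002, 0.0001, -1.0]]
(np.float64(319.5380283468463), np.float64(213.16964504291727))
green [  66    0   71  123 4994] [104.45334401  59.19743692] [ 0.56715424 -0.13002279  0.031     ]
green [ 280  178   77   71 3644] [319.14407245 211.45087816] [ 0.47950901 -0.24586157  0.031     ]
```

Aligned within 1 mm; descend and grip.

Call:
{"api": "play_rows", "payload": {
  "series": [
    [1, [0.02, 0, 0.3], [0, 0, 0]],
    [1, [0, 0, 0.5], [0, 0, 0]],
    [1, [0, 0, 0.4], [0, 0, 0]],
    [1, [0, 0, 0.3], [0, 0, 0]],
    [1, [0, 0, 0.1], [0, 0, 0]],
    [0.9, [0, 0, 0], [0, 0, 0]],
    [0.8, [0, 0, 0], [0, 0, 0]],
    [0.75, [0, 0, 0], [0, 0, 0]]
  ]
}}

```text
t: 22.02
tool_pos: [0.4801, -0.2469, 0.0086]
tool_rot: [3.141, 0.0, 0.002]
contact_force: [-0.4, -0.8, -0.0]
opening: 0.0642
grip_force: 0.0
```

Call:
{"api": "play_rows", "payload": {
  "series": [
    [0.68, [0, 0, 0], [0, 0, 0]],
    [0.63, [0, 0, 0], [0, 0, 0]],
    [0.58, [0, 0, 0], [0, 0, 0]],
    [0.5, [0, 0, 0], [0, 0, 0]],
    [0.5, [0, 0, 0], [0, 0, 0]],
    [0.5, [0, 0, 0], [0, 0, 0]]
  ]
}}

```text
t: 22.78
tool_pos: [0.4799, -0.2466, 0.0084]
tool_rot: [3.141, 0.0, 0.001]
contact_force: [-0.9, 2.5, 6.2]
opening: 0.0527
grip_force: 26.6
```

Call:
{"api": "play_rows", "payload": {
  "series": [
    [0.5, [0, 0, -0.2], [0, 0, 0]],
    [0.5, [0, 0, -0.4], [0, 0, 0]],
    [0.5, [0, 0, -0.7], [0, 0, 0]],
    [0.5, [0, -0.3, -0.7], [0, 0, 0]],
    [0.5, [0, -0.6, 0], [0, 0, 0]],
    [0.5, [0, -1, 0], [0, 0, 0]],
    [0.5, [0, -1, 0], [0, 0, 0]],
    [0.5, [0, -1, 0], [0, 0, 0]]
  ]
}}

```text
t: 23.78
tool_pos: [0.4792, -0.0501, 0.1079]
tool_rot: [3.141, -0.001, 0.001]
contact_force: [-0.5, -0.3, -0.4]
opening: 0.053
grip_force: 26.5
```

Call:
{"api": "play_rows", "payload": {
  "series": [
    [0.5, [0.02, -1, 0], [0, 0, 0]],
    [0.5, [0.02, -1, 0], [0, 0, 0]],
    [0.5, [0, -1, 0], [0, 0, 0]],
    [0.5, [0, -1, 0], [0, 0, 0]],
    [0.5, [0, -1, 0], [0, 0, 0]],
    [0.5, [0, -0.9, 0], [0, 0, 0]],
    [0.5, [0, -0.6, 0], [0, 0, 0]],
    [0.5, [0, -0.29, 0], [0, 0, 0]]
  ]
}}

```text
t: 24.78
tool_pos: [0.4811, 0.2892, 0.1077]
tool_rot: [3.141, 0.003, -0.0]
contact_force: [0.4, -0.8, -1.2]
opening: 0.0527
grip_force: 26.5
```

Call:
{"api": "play_rows", "payload": {
  "series": [
    [0.5, [0, 0, 0], [0, 0, 0]],
    [0.5, [0, 0, 0.3], [0, 0, 0]],
    [0.5, [0, 0, 0.4], [0, 0, 0]],
    [0.5, [0, 0, 0.4], [0, 0, 0]],
    [0.5, [0, 0, 0], [0, 0, 0]],
    [0.5, [0, 0, 0], [0, 0, 0]]
  ]
}}

```text
t: 25.52
tool_pos: [0.4816, 0.2879, 0.0527]
tool_rot: [3.141, -0.0, -0.0]
contact_force: [0.5, 0.2, -0.1]
opening: 0.0532
grip_force: 26.6
```

```bash
cat >> h.py <<'E'
def rim(n,zg):
    o,im=look(n); c=o["tool_pos"]
    print("pred",[np.round(w2pix(o,im,[c[0]+dx,c[1],c[2]-zg+.028]),1) for dx in(0,.027)])
    col=im["color"][:,320]; print([(i,col[i].tolist()) for i in range(216,246,2)])
E
python3 -c "from h import *; rim('w9',.0084)"
```

```text
w9 t 25.525 p [0.4816 0.2879 0.0527] xaxis [[1.0, -0.0001, -0.0002], [-0.0001, -1.0, -0.0001], [-0.0002, 0.0001, -1.0]]
pred [array([319.5, 286.6]), array([319.4, 226. ])]
[(216, [70, 90, 118]), (218, [68, 90, 118]), (220, [68, 89, 117]), (222, [68, 90, 118]), (224, [68, 92, 124]), (226, [74, 109, 152]), (228, [70, 100, 133]), (230, [100, 152, 206]), (232, [97, 155, 215]), (234, [87, 143, 203]), (236, [75, 123, 160]), (238, [62, 112, 96]), (240, [70, 125, 107]), (242, [96, 190, 156]), (244, [80, 170, 137])]
```

Call:
{"api": "play_rows", "payload": {
  "series": [
    [0.5, [0.015, 0, 0.2], [0, 0, 0]],
    [0.5, [0, 0, 0.18], [0, 0, 0]],
    [0.5, [0, 0, 0.05], [0, 0, 0]],
    [0.5, [0, 0, 0.02], [0, 0, 0]],
    [0.5, [0, 0, 0], [0, 0, 0]],
    [0.5, [0, 0, 0], [0, 0, 0]]
  ]
}}

```text
t: 26.32
tool_pos: [0.4825, 0.2881, 0.0306]
tool_rot: [-3.141, -0.0, -0.001]
contact_force: [0.4, 0.3, -0.2]
opening: 0.0534
grip_force: 26.6
```

Call:
{"api": "play_rows", "payload": {
  "series": [
    [0.5, [0, 0, 0.02], [0, 0, 0]],
    [0.5, [0, 0, 0], [0, 0, 0]],
    [0.5, [0, 0, 0], [0, 0, 0]]
  ]
}}

```text
t: 26.7
tool_pos: [0.4824, 0.2881, 0.0295]
tool_rot: [-3.141, -0.0, -0.001]
contact_force: [0.0, 0.2, -0.4]
opening: 0.053
grip_force: 26.7
```

Call:
{"api": "play_rows", "payload": {
  "series": [
    [0.5, [0, 0, 0.015], [0, 0, 0]],
    [0.5, [0, 0, 0], [0, 0, 0]],
    [0.5, [0, 0, 0], [0, 0, 0]]
  ]
}}

```text
t: 27.08
tool_pos: [0.4824, 0.288, 0.0294]
tool_rot: [3.141, 0.0, -0.0]
contact_force: [-2.7, -1.4, 4.6]
opening: 0.0529
grip_force: 27.1
```

Call:
{"api": "play_rows", "payload": {
  "series": [
    [0.64, [0, 0, 0], [0, 0, 0]],
    [0.7, [0, 0, 0], [0, 0, 0]],
    [0.8, [0, 0, 0], [0, 0, 0]],
    [0.85, [0, 0, 0], [0, 0, 0]],
    [0.85, [0, 0, -0.2], [0, 0, 0]],
    [0.85, [0, 0, -0.6], [0, 0, 0]],
    [0.85, [0, 0, -1], [0, 0, 0]],
    [0.85, [-0.6, 0, -0.6], [0, 0, 0]]
  ]
}}

```text
t: 28.08
tool_pos: [0.4544, 0.2885, 0.1528]
tool_rot: [-3.139, 0.002, -0.008]
contact_force: [1.0, 0.9, 0.4]
opening: 0.0728
grip_force: 0.0
```

Call:
{"api": "play_rows", "payload": {
  "series": [
    [0.85, [-1, 0, 0], [0, 0, 0]],
    [0.85, [0, 0, 0], [0, 0, 0]],
    [0.85, [0, 0, 0], [0, 0, 0]]
  ]
}}

```text
t: 28.45
tool_pos: [0.4027, 0.2881, 0.1492]
tool_rot: [-3.141, -0.001, -0.002]
contact_force: [-0.1, 0.0, 0.6]
opening: 0.0727
grip_force: 0.0
```

Run:
```python
from h import *
o,im=look("w10")
print(w2pix(o,im,[.481,.288,.024]),w2pix(o,im,[.499,.1845,.024]))
```

```text
w10 t 28.45 p [0.4027 0.2881 0.1492] xaxis [[1.0, 0.0004, 0.0015], [0.0004, -1.0, 0.0005], [0.0015, -0.0005, -1.0]]
(np.float64(319.7413421163606), np.float64(79.63068456272265)) (np.float64(464.7806149341559), np.float64(53.14411156127284))
```

View pics/w10.png

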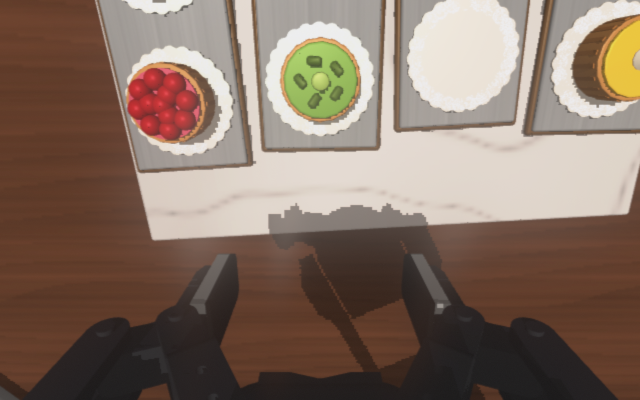

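Pistachio is centred, at (320,79) on its card. The chocolate card is at (463,53). Next is the chocolate.

Call:
{"api": "play_rows", "payload": {
  "series": [
    [0.9, [0.2, 0.6, 0], [0, 0, 0]],
    [0.9, [0.3, 0.95, 0], [0, 0, 0]],
    [0.9, [0.3, 0.95, 0], [0, 0, 0]],
    [0.9, [0.3, 0.95, 0], [0, 0, 0]],
    [0.9, [0.3, 0.95, 0], [0, 0, 0]],
    [0.9, [0.3, 0.95, 0], [0, 0, 0]],
    [0.9, [0.3, 0.95, 0], [0, 0, 0]],
    [0.9, [0.3, 0.95, 0], [0, 0, 0]]
  ]
}}

```text
t: 29.5
tool_pos: [0.5186, -0.0771, 0.1487]
tool_rot: [3.142, -0.002, 0.001]
contact_force: [0.1, 0.1, 0.6]
opening: 0.0767
grip_force: 0.0
```

Call:
{"api": "play_rows", "payload": {
  "series": [
    [1, [0.3, 0.95, 0], [0, 0, 0]],
    [1, [0.3, 0.95, 0], [0, 0, 0]],
    [1, [0.3, 0.95, 0], [0, 0, 0]],
    [1, [0.3, 0.95, 0], [0, 0, 0]],
    [1, [0.1, 0.95, 0], [0, 0, 0]],
    [1, [0, 0.6, 0], [0, 0, 0]],
    [1, [0, 0.25, 0.2], [0, 0, 0]],
    [1, [0, 0, 0.4], [0, 0, 0]]
  ]
}}

```text
t: 30.5
tool_pos: [0.5828, -0.3555, 0.1179]
tool_rot: [3.141, -0.002, 0.002]
contact_force: [0.0, -0.3, -0.1]
opening: 0.0854
grip_force: 0.0
```

Call:
{"api": "play_rows", "payload": {
  "series": [
    [1, [0, 0, 0.4], [0, 0, 0]],
    [1, [0, 0, 0.2], [0, 0, 0]],
    [1, [0, 0, 0], [0, 0, 0]],
    [1, [0, 0, 0], [0, 0, 0]]
  ]
}}

```text
t: 31.0
tool_pos: [0.5829, -0.3544, 0.0894]
tool_rot: [3.141, 0.001, 0.002]
contact_force: [0.9, -0.9, -0.0]
opening: 0.0855
grip_force: 0.0
```

Run:
```python
from h import *
o,im=look("w11"); print(w2pix(o,im,[.5837,-.352,.028]))
```

```text
w11 t 31.0 p [ 0.5829 -0.3544  0.0894] xaxis [[1.0, 0.0007, 0.001], [0.0007, -1.0, -0.0008], [0.001, 0.0008, -1.0]]
(np.float64(315.5765598884529), np.float64(210.74922667614112))
```

View pics/w11.png

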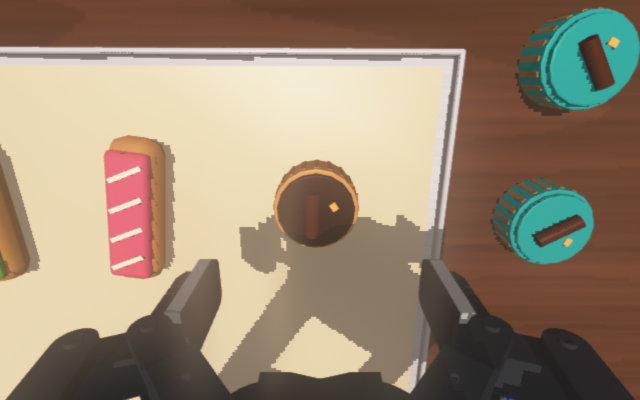

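The brown chocolate tart with its roll sits at (316,206) inside the sheet; the turquoise look-alikes at (575,60) and (545,222) are outside. The fingers have clearance.

Call:
{"api": "play_rows", "payload": {
  "series": [
    [1, [0.04, -0.05, 0.3], [0, 0, 0]],
    [1, [0, 0, 0.5], [0, 0, 0]],
    [1, [0, 0, 0.4], [0, 0, 0]],
    [1, [0, 0, 0.3], [0, 0, 0]],
    [1, [0, 0, 0.12], [0, 0, 0]],
    [0.9, [0, 0, 0], [0, 0, 0]],
    [0.8, [0, 0, 0], [0, 0, 0]],
    [0.75, [0, 0, 0], [0, 0, 0]]
  ]
}}

```text
t: 32.05
tool_pos: [0.5849, -0.3524, 0.0086]
tool_rot: [3.141, 0.0, 0.002]
contact_force: [0.1, 0.1, 0.0]
opening: 0.0644
grip_force: 0.0
```

Call:
{"api": "play_rows", "payload": {
  "series": [
    [0.68, [0, 0, 0], [0, 0, 0]],
    [0.63, [0, 0, 0], [0, 0, 0]],
    [0.58, [0, 0, 0], [0, 0, 0]],
    [0.5, [0, 0, 0], [0, 0, 0]],
    [0.5, [0, 0, 0], [0, 0, 0]],
    [0.5, [0, 0, 0], [0, 0, 0]]
  ]
}}

```text
t: 32.8
tool_pos: [0.5848, -0.3522, 0.0082]
tool_rot: [3.141, 0.0, 0.001]
contact_force: [-0.0, 1.1, 5.4]
opening: 0.0531
grip_force: 26.8
```

Call:
{"api": "play_rows", "payload": {
  "series": [
    [0.5, [0, 0, -0.2], [0, 0, 0]],
    [0.5, [0, 0, -0.4], [0, 0, 0]],
    [0.5, [0, 0, -0.7], [0, 0, 0]],
    [0.5, [-0.1, -0.3, -0.7], [0, 0, 0]],
    [0.5, [-0.2, -0.6, 0], [0, 0, 0]],
    [0.5, [-0.2, -0.95, 0], [0, 0, 0]],
    [0.5, [-0.2, -0.95, 0], [0, 0, 0]],
    [0.5, [-0.2, -0.95, 0], [0, 0, 0]]
  ]
}}

```text
t: 33.8
tool_pos: [0.5391, -0.1633, 0.1088]
tool_rot: [3.141, -0.0, 0.002]
contact_force: [-0.8, 1.2, -1.4]
opening: 0.0529
grip_force: 26.5
```

Call:
{"api": "play_rows", "payload": {
  "series": [
    [0.5, [-0.2, -0.95, 0], [0, 0, 0]],
    [0.5, [-0.2, -0.95, 0], [0, 0, 0]],
    [0.5, [-0.2, -0.95, 0], [0, 0, 0]],
    [0.5, [-0.2, -0.95, 0], [0, 0, 0]],
    [0.5, [0, -0.95, 0], [0, 0, 0]],
    [0.5, [0, -0.95, 0], [0, 0, 0]],
    [0.5, [0, -0.8, 0], [0, 0, 0]],
    [0.5, [0, -0.49, 0], [0, 0, 0]]
  ]
}}

```text
t: 34.8
tool_pos: [0.4993, 0.1869, 0.1088]
tool_rot: [-3.141, -0.003, -0.002]
contact_force: [-0.5, 0.4, 0.1]
opening: 0.0534
grip_force: 26.5
```

Call:
{"api": "play_rows", "payload": {
  "series": [
    [0.5, [0, 0, 0], [0, 0, 0]],
    [0.5, [0, 0, 0.3], [0, 0, 0]],
    [0.5, [0, 0, 0.4], [0, 0, 0]],
    [0.5, [0, 0, 0.4], [0, 0, 0]],
    [0.5, [0, 0, 0], [0, 0, 0]],
    [0.5, [0, 0, 0], [0, 0, 0]]
  ]
}}

```text
t: 35.55
tool_pos: [0.4995, 0.1843, 0.0528]
tool_rot: [3.142, -0.001, 0.0]
contact_force: [0.3, 0.3, 0.1]
opening: 0.0528
grip_force: 26.6
```

```bash
python3 -c "from h import *; rim('w12',.0082)"
```

```text
w12 t 35.55 p [0.4995 0.1843 0.0528] xaxis [[1.0, -0.0009, 0.0002], [-0.0009, -1.0, -0.0001], [0.0002, 0.0001, -1.0]]
pred [array([319.5, 286.8]), array([319.3, 226.2])]
[(216, [68, 87, 116]), (218, [67, 86, 115]), (220, [66, 86, 115]), (222, [68, 94, 131]), (224, [70, 98, 135]), (226, [74, 108, 147]), (228, [111, 169, 225]), (230, [91, 146, 209]), (232, [86, 140, 202]), (234, [57, 72, 95]), (236, [52, 58, 69]), (238, [64, 73, 94]), (240, [60, 69, 91]), (242, [50, 58, 76]), (244, [49, 57, 74])]
```

Call:
{"api": "play_rows", "payload": {
  "series": [
    [0.5, [0, -0.01, 0.2], [0, 0, 0]],
    [0.5, [0, 0, 0.18], [0, 0, 0]],
    [0.5, [0, 0, 0.05], [0, 0, 0]],
    [0.5, [0, 0, 0.03], [0, 0, 0]],
    [0.5, [0, 0, 0], [0, 0, 0]],
    [0.5, [0, 0, 0], [0, 0, 0]]
  ]
}}

```text
t: 36.35
tool_pos: [0.4995, 0.1855, 0.0298]
tool_rot: [-3.142, -0.0, -0.001]
contact_force: [0.8, -0.5, -1.6]
opening: 0.053
grip_force: 26.7
```

Call:
{"api": "play_rows", "payload": {
  "series": [
    [0.5, [0, 0, 0.02], [0, 0, 0]],
    [0.5, [0, 0, 0], [0, 0, 0]],
    [0.5, [0, 0, 0], [0, 0, 0]]
  ]
}}

```text
t: 36.72
tool_pos: [0.4996, 0.1856, 0.0292]
tool_rot: [-3.141, -0.0, -0.001]
contact_force: [-2.8, -0.0, 4.7]
opening: 0.0529
grip_force: 26.9
```

Call:
{"api": "play_rows", "payload": {
  "series": [
    [0.64, [0, 0, 0], [0, 0, 0]],
    [0.7, [0, 0, 0], [0, 0, 0]],
    [0.8, [0, 0, 0], [0, 0, 0]],
    [0.85, [0, 0, 0], [0, 0, 0]],
    [0.85, [0, 0, -0.2], [0, 0, 0]],
    [0.85, [0, 0, -0.6], [0, 0, 0]],
    [0.85, [0, 0, -1], [0, 0, 0]],
    [0.85, [-0.6, 0, -1], [0, 0, 0]]
  ]
}}

```text
t: 37.72
tool_pos: [0.4701, 0.1854, 0.1712]
tool_rot: [-3.141, 0.001, -0.003]
contact_force: [0.3, -0.1, 1.3]
opening: 0.073
grip_force: 0.0
```

Call:
{"api": "play_rows", "payload": {
  "series": [
    [0.85, [-1, 0, -0.4], [0, 0, 0]],
    [0.85, [0, 0, 0], [0, 0, 0]],
    [0.85, [0, 0, 0], [0, 0, 0]]
  ]
}}

```text
t: 38.1
tool_pos: [0.4195, 0.1855, 0.189]
tool_rot: [-3.141, -0.0, -0.002]
contact_force: [-0.1, -0.5, -0.2]
opening: 0.0726
grip_force: 0.0
```

Run:
```python
from h import *
look("w13")
```

```text
w13 t 38.1 p [0.4195 0.1855 0.189 ] xaxis [[1.0, 0.0003, 0.0013], [0.0003, -1.0, 0.0002], [0.0013, -0.0002, -1.0]]
```

View pics/w13.png

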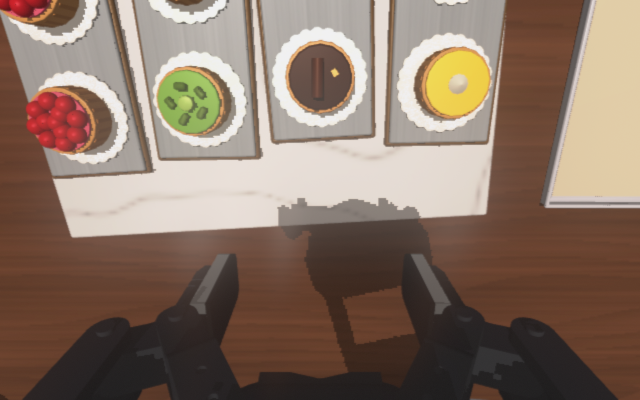

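All four tarts stand upright and centred on their cards: raspberry (75,120), pistachio (192,101), chocolate (320,77) and lemon (447,83). The gripper is clear, so I'm handing in.

```bash
python3 -c "
from station import ctrl; print(ctrl.finish_job())"
```

```text
the job is handed in; nothing more can be done
None
```

The four tartlets are on their matching platters, upright and centred on the cards, the eclairs were left untouched on the sheet, and the job is handed in at about 38 s.

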